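# Slide the adaptor plate out over the issue ledge

### The arm

A 6-joint arm with a two-finger parallel gripper is mounted at the origin on the work surface. World frame = base frame: x ahead of the robot, y to its left, z up, the work surface at z = 0. Lengths are in m, angles in rad, forces in N, time in s.
With the tool pointing down it reaches from about 0.3 to 0.875 m from the base axis. Payload 6.4 kg.
Tool frame: the origin (TCP) lies between the finger pads; the fingertips stand 8 mm ahead of it and the grasp point (between the pads) lies 11 mm behind it; z points along the fingers, y is the line along which they close (so a half turn about z gives the same grasp; the last joint's range is limited). The gripper opens to 88 mm and grips with 3 to 60 N. Pads are 18 mm wide; open, the fingers measure 123 mm over their backs; the gripper's body (75 mm by 187 mm) begins 45 mm behind the grasp point.
Start: joints at [-1.433, 0.181, 1.607, -0, 1.354, -0.206], TCP at [0.194, -0.541, 0.247] pointing down, gripper open.
Joint ranges: [-2.99, 2.99], [-0.89, 2.07], [0.3, 2.58], [-1.14, 4.28], [0, 2.63], [-3.12, 3.12]. Speed limits (rad/s): [2.57, 2.57, 3.01, 3.14, 3.14, 3.14].

### API

Orientations are given as a unit quaternion [x, y, z, w].
In Python, from station import robot, readout, get_image, calibration gives the robot as it stands (robot), with the cameras as plain functions and the readings (readout).
- The arm moves only by the tool shift_gripper, called after "Request:" by a JSON object that holds its "api" and its "payload". Schema: {"type":"object","properties":{"ticks":{"type":"array","items":{"type":"array","items":{"type":"number"},"minItems":5,"maxItems":5},"minItems":1,"maxItems":8},"only":{"type":"string"},"quiet":{"type":"boolean"},"lines":{"type":"string"}},"required":["ticks"],"additionalProperties":false}. ticks is a list of rows, 1 to 8 of them, each of 5 numbers: dx, dy, dz in shares of the most that a row can go, 1 being 50 mm, then a turn about the tool's z in fractions of the full range, 1 being pi rad, then the opening from 0.0 (shut) to 1.0 (fully open); each row shifts and turns the commanded pose from where the row before left it, along the tool's axes as they then stand; what a row does not reach is not made up. A row lasts 1/10 s, in which the tool goes at most 0.05 m and 0.15 rad, less where a joint would pass 70% of its speed; a pose out of reach is approached as far as the arm can. The fingers move at their own pace and stop on an object; the grip force is fixed at half the most. Time passes only in rows, so rows that do not move let the fingers close. The tool returns the time, the measured TCP pose, the force, the opening and the grip force at its end. only (a regular expression) keeps the lines of the reply that match it, lines (a string "A,B") keeps lines A to B, and quiet returns only ok. A shift or turn number past 1, either way, is cut back to 1. Input that does not fit is refused with a message, and nothing moves.
- readout.get_obs(): the state, without advancing time (a new reading comes with each control period).
- get_image(name): name is "scene" or "top" or "wrist"; returns the picture (384x512x3 uint8, red, green, blue); there is no depth.
- calibration(name): a dict with "camera_matrix" (3x3 intrinsics, pixels), "eye" and "rotation" of the camera in the world; the wrist camera has in their place "mount" (4x4, takes a point from camera to tool coordinates, whose origin is the TCP and whose axes are the flange's). Camera axes: x right, y down, z forward; pixel columns grow to the right and rows downward; lengths in m; the calibration is good to about 2 mm. A picture is of the moment at which its call begins: read the wrist's pose just before it. calibration takes no time and is no camera call.
- robot.close_job(): hands the job in; it is judged then, once.
The state is a dict: "time": time; "qpos": joint angles; "qd": joint speeds; "tau": joint torques, N m; "eef_pos": TCP position; "tcp_rot": TCP orientation; "contact_force": force on the tool from outside, world axes, zero at the start; "wrist_torque": the same for the moment, N m; "opening": opening from 0.0 (shut) to 1.0 (fully open); "gripper_force": force on a finger pad.
Only numpy, scipy, OpenCV 4.12 (cv2) and the standard library are available. Lean on these libraries where they do the work, as an engineer would, in place of code of your own. Each camera call takes 0.05 s, during which the arm holds its last target. There are 200 camera calls.

### The job

On the raised ledge of the stores counter lies a flat drilled aluminium plate. Push it along the ledge with the fingertips, its drilled end first, until 45 mm of it sticks out past the ledge's long edge on the side away from the robot, square to that edge, so that a bolt can be put up through both holes from below. Only push it: it stays flat on the ledge and is never lifted; leave the can, the carton and the red bin as they stand, and finish with the hand clear of everything.

Things in the scene. Friction and masses are not known exactly. Their poses are not given: they have to be found in the camera images.
- ledge: Fixed bridge-shaped riser on the counter with a flat black rubber top, 250 mm deep (its x), 400 mm wide (its y), 60 mm high; open space under its far side. Origin at the centre of its underside, on the counter. x points from its robot side to its far edge, z up; it stands turned by up to 0.25 rad from the world's x.
- ledge_edge (a point): Middle of the ledge's far long edge, at the height of its top (60 mm over the counter, 125 mm ahead of the ledge's origin along its x). Axes as the ledge's: x points straight out over the edge, y runs along the edge.
- plate: Loose flat bare aluminium plate lying wholly on the ledge: 150 mm long (x), 100 wide (y), 8 thick, 0.24 to 0.42 kg, with two 12 mm through holes 22 mm from its drilled end, 28 mm either side of the middle. Origin at the centre of its underside; x points to the drilled end, which faces the far edge within 0.28 rad. Ordinary friction: it stops when no longer pushed.
- plate_front (a point): Middle of the plate's drilled end, on its underside (75 mm ahead of the plate's origin along its x). Its x in the axes of ledge_edge is the overhang.
- spray: Bystander: upright can with a white cap, 52 mm across, 120 mm high, standing on the ledge at one side of the plate. Origin at the centre of its underside.
- carton: Bystander: upright cardboard carton, 50 x 45 mm, 90 mm high, standing on the ledge on the other side of the plate. Origin at the centre of its underside.
- bin: Bystander: open red stores bin with bolts, 200 x 130 mm, 100 mm high, standing on the counter to the robot's right of the ledge. Origin at the centre of its underside.

How it is judged:
By the outcome, as a careful person would: the job done as asked, in the order asked, and still so for the second after the job is handed in, with the robot touching nothing.
It also fails if it takes over 42 s, if anything falls off the work surface, if the arm or the gripper's body presses on something with over 40 N, if the wrist force passes 120 N, or if a joint passes its speed limit or range.

## Working session

There is one attempt and no reset: what is moved stays moved. The work goes in short steps, Python scripts to look and compute and a tool call to move; the robot and the scene stay as the last step left them, time stands still between calls to the robot, and variables do not carry over. Pictures are saved under pics/ and viewed, at most 10 in all, crops included, and the job is handed in when it is done.

```bash
ls; mkdir -p pics
```

Run:
```python
from station import robot, readout, get_image, calibration
import cv2
for n in ("top","scene"):
    im=get_image(n); cv2.imwrite(f"pics/{n}0.png",cv2.resize(im[:,:,::-1],(800,600),interpolation=cv2.INTER_CUBIC))
    c=calibration(n); print(n,c)
o=readout.get_obs();print(o['time'],o['eef_pos'],o['tcp_rot'])
```

```text
pics
station.py
top {'camera_matrix': array([[384.97897633,   0.        , 255.49901068],
       [  0.        , 384.97897633, 186.00283691],
       [  0.        ,   0.        ,   1.        ]]), 'eye': array([ 0.45862907, -0.13052113,  0.99739783]), 'rotation': array([-0.70617292,  0.70631377, -0.030678  ,  0.03872374])}
scene {'camera_matrix': array([[459.24588422,   0.        , 255.07598579],
       [  0.        , 459.24588422, 190.31926424],
       [  0.        ,   0.        ,   1.        ]]), 'eye': array([1.1955497 , 0.17167039, 1.04137258]), 'rotation': array([ 0.53195019,  0.78934527, -0.2579036 , -0.1656767 ])}
0.1 [ 0.1937671  -0.54086367  0.24590786] [ 9.85258941e-01  1.71067805e-01  1.71271762e-05 -7.90787429e-04]
```

View pics/top0.png

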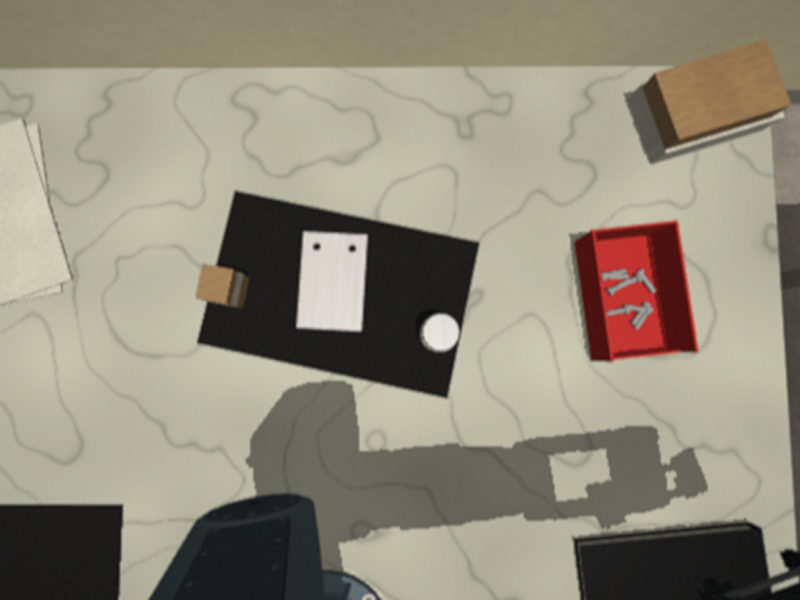

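View pics/scene0.png

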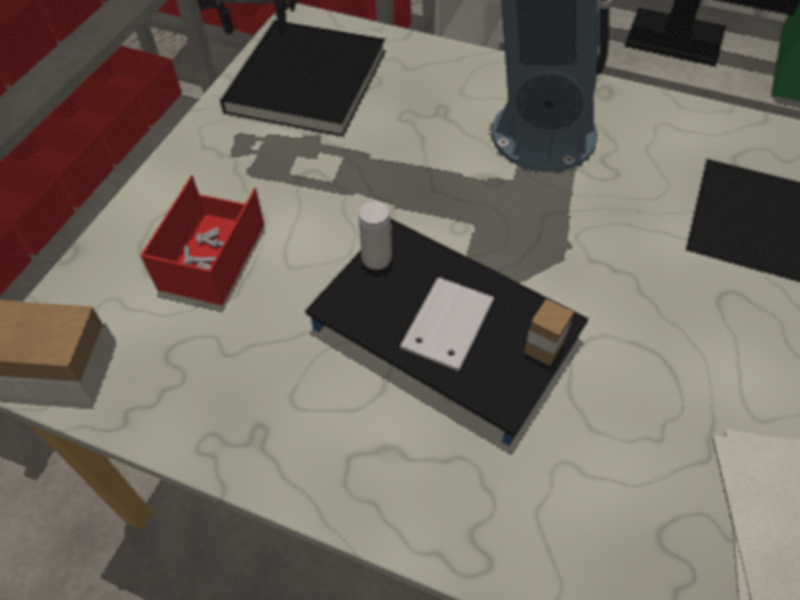

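The top view (800×600) shows the ledge corners at about (235,191), (479,242), (447,397) and (198,343). The plate corners are (303,231), (368,235), (362,332) and (297,328), with the drilled end facing the far edge. The carton is on the left and the can on the right. The scene view agrees. Next I'll fit the edges at sub-pixel precision.

Create h.py:
```python
import numpy as np, cv2
from scipy.spatial.transform import Rotation as R
from scipy.ndimage import map_coordinates
from station import robot, readout, get_image, calibration
def ray(name,uv,z):
    c=calibration(name); K=c['camera_matrix']
    d=R.from_quat(c['rotation']).as_matrix()@np.linalg.solve(K,[uv[0],uv[1],1]); e=c['eye']
    return (e+d*(z-e[2])/d[2])[:2]
def edge(g,a,b,z,name,lo=.12,hi=.88,w=5):
    """sub-pixel line near segment a-b; returns world point, unit direction"""
    a,b=np.array(a,float),np.array(b,float); t=(b-a)/np.linalg.norm(b-a); n=np.array([-t[1],t[0]]); s=np.arange(-w,w+.01,.1); P=[]
    for f in np.linspace(lo,hi,40):
        q=(a+f*(b-a))[:,None]+n[:,None]*s
        d=np.abs(np.gradient(map_coordinates(g,[q[1],q[0]],order=1))); k=d>.5*d.max()
        P.append(a+f*(b-a)+n*(s[k]*d[k]).sum()/d[k].sum())
    W=np.array([ray(name,p,z) for p in P],np.float32)
    l=cv2.fitLine(W,cv2.DIST_HUBER,0,.001,.001).ravel(); r=np.abs((W-l[2:])@[-l[1],l[0]])
    return l[2:],l[:2],np.median(r)
def meet(l,m):
    s=np.linalg.solve(np.c_[l[1],-m[1]],m[0]-l[0]); return l[0]+s[0]*l[1]
def gray(name): return cv2.GaussianBlur(cv2.cvtColor(get_image(name),cv2.COLOR_RGB2GRAY),(3,3),0).astype(float)
def ang(l): return (np.arctan2(l[1][1],l[1][0])+np.pi/2)%np.pi-np.pi/2
```

Run:
```python
from h import *
k=.64
g=gray("top"); sc=lambda p:((p[0]+.5)*k-.5,(p[1]+.5)*k-.5)
L=[sc(p) for p in [(235,191),(479,242),(447,397),(198,343)]]
P=[sc(p) for p in [(303,231),(368,235),(362,332),(297,328)]]
le=[edge(g,L[i],L[(i+1)%4],.06,"top",*((.12,.88) if i!=3 else (.05,.3))) for i in (0,1,2)]
pe=[edge(g,P[i],P[(i+1)%4],.068,"top") for i in range(4)]
print('ledge ang far,right,near',[round(ang(e),4) for e in le],[e[2] for e in le])
print('plate',[round(ang(e),4) for e in pe])
C=[meet(pe[i-1],pe[i]) for i in range(4)];print(np.round(C,4)) 
print('len',[np.linalg.norm(C[i]-C[i-1]) for i in range(4)])
n=np.array([le[0][1][1],-le[0][1][0]]); n*=np.sign(n[0])
print('ledge depth',abs((le[2][0]-le[0][0])@n),'yaw',np.arctan2(n[1],n[0]),'far pt',le[0][0])
f=(C[0]+C[1])/2;b=(C[2]+C[3])/2; print('front',f,'back',b,'yaw',np.arctan2(*(f-b)[::-1]),'overhang',(f-le[0][0])@n)
for nm,u,z in(('can',(440,332),.18),('carton',(216,284),.15)): print(nm,ray("top",sc(u),z))
o=readout.get_obs();print(o['eef_pos'],R.from_quat(o['tcp_rot']).as_matrix().round(3))
```

```text
ledge ang far,right,near [np.float32(1.3572), np.float32(-0.2155), np.float32(1.3561)] [np.float32(0.0003356705), np.float32(0.00029189838), np.float32(0.00036843115)]
plate [np.float32(1.5107), np.float32(-0.054), np.float32(1.5107), np.float32(-0.0543)]
[[ 0.6455  0.0322]
 [ 0.6394 -0.0693]
 [ 0.4875 -0.061 ]
 [ 0.4936  0.0405]]
len [np.float32(0.15213549), np.float32(0.101645865), np.float32(0.15213269), np.float32(0.10168981)]
ledge depth 0.24795505 yaw -0.21364255 far pt [ 0.6699976  -0.05214539]
front [ 0.64244854 -0.01852584] back [ 0.4905373  -0.01029418] yaw -0.054134287 overhang -0.034050755
can [ 0.48314929 -0.17611245]
carton [0.55218177 0.14014318]
[ 0.19375766 -0.54097508  0.24604994] [[ 0.941  0.337 -0.   ]
 [ 0.337 -0.941  0.001]
 [ 0.    -0.001 -1.   ]]
```

Rows 8 per call.

The rows are not in the units I measure in: shifts go in shares of 50 mm and turns go in shares of pi rad. I convert before sending: 0.031 m is 0.62, -0.0293 m is -0.586.

Request:
{"api": "shift_gripper", "payload": {"ticks": [[0.62, -0.586, 0, 0, 0.6], [0.62, -0.586, 0, 0, 0.6], [0.62, -0.586, 0, 0, 0.6], [0.62, -0.586, 0, 0, 0.6], [0.62, -0.586, 0, 0, 0.6], [0.62, -0.586, 0, 0, 0.6], [0.62, -0.586, 0, 0, 0.6], [0.62, -0.586, 0, 0, 0.6]]}}

```text
time: 0.95
eef_pos: [0.3487, -0.2354, 0.2466]
tcp_rot: [0.985, 0.171, 0.0, 0.0]
contact_force: [1.5, 0.8, -0.4]
opening: 0.599
gripper_force: 0.0
```

Request:
{"api": "shift_gripper", "payload": {"ticks": [[0.62, -0.586, 0, 0, 0.6], [0.62, -0.586, 0, 0, 0.6], [0.62, -0.586, 0, 0, 0.6], [0.62, -0.586, 0, 0, 0.6], [0.62, -0.586, 0, 0, 0.6], [0, 0, 0, 0.0414, 0.6], [0, 0, 0, 0.0414, 0.6], [0, 0, 0, 0.0439, 0.6]]}}

```text
time: 1.75
eef_pos: [0.4448, -0.0461, 0.2464]
tcp_rot: [1.0, -0.029, -0.0, -0.0]
contact_force: [0.0, -0.2, 0.0]
opening: 0.602
gripper_force: 0.0
```

Create e.py:
```python
from h import *
import sys
o=readout.get_obs();M=R.from_quat(o['tcp_rot']).as_matrix();t=np.array([float(x) for x in sys.argv[1:4]])
print(o['time'],o['eef_pos'],'yaw',np.arctan2(M[1,0],M[0,0]),'tool delta',M.T@(t-o['eef_pos']),o['contact_force'],o['opening'])
```

```bash
python3 e.py .4625 -.0087 .246
```

```text
1.75 [ 0.44475346 -0.04614396  0.24640138] yaw -0.058059563701907534 tool delta [ 0.01554415 -0.03841058  0.00039768] [ 0.01462146 -0.18704862  0.03354202] 0.6017502865119702
```

Scaled: 0.045 m is 0.9, -0.0384 m is -0.768.

Request:
{"api": "shift_gripper", "payload": {"ticks": [[0.31, -0.768, 0, 0, 0.6], [0, 0, 0.9, 0, 0.6], [0, 0, 0.9, 0, 0.6], [0, 0, 0.9, 0, 0.6], [0, 0, 0.5, 0, 0.6], [0, 0, 0.25, 0, 0.6], [0, 0, 0, 0, 0.6]]}}

```text
time: 2.45
eef_pos: [0.4612, -0.0091, 0.0728]
tcp_rot: [1.0, -0.027, -0.002, -0.0]
contact_force: [-0.1, -0.4, -0.2]
opening: 0.599
gripper_force: 0.0
```

```bash
python3 e.py .4625 -.0087 .071
```

Run:
```python
from h import *
im=get_image("top"); cv2.imwrite("pics/t1.png",cv2.resize(im[100:280,100:340,::-1],(800,600),interpolation=cv2.INTER_CUBIC))
```

```text
2.45 [ 0.46121115 -0.00911198  0.07282413] yaw -0.05433386256893057 tool delta [ 0.00127083 -0.00047992  0.00182016] [-0.13330642 -0.37546503 -0.19332679] 0.5987494616461962
```

View pics/t1.png

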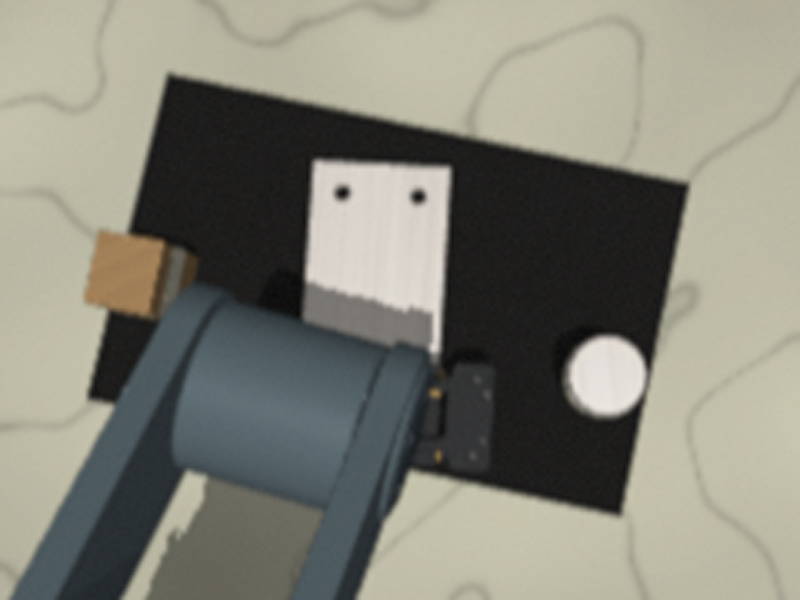

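The arm now hides the back of the plate. Its front corners are still visible, at (313,160) and (450,167) in the crop. The wrist is close to the carton in this view, so I'll check its height in the scene view before pushing.

Run:
```python
from h import *
im=get_image("scene"); cv2.imwrite("pics/s1.png",cv2.resize(im[60:300,150:450,::-1],(750,600),interpolation=cv2.INTER_CUBIC))
```

```text
(no output)
```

View pics/s1.png

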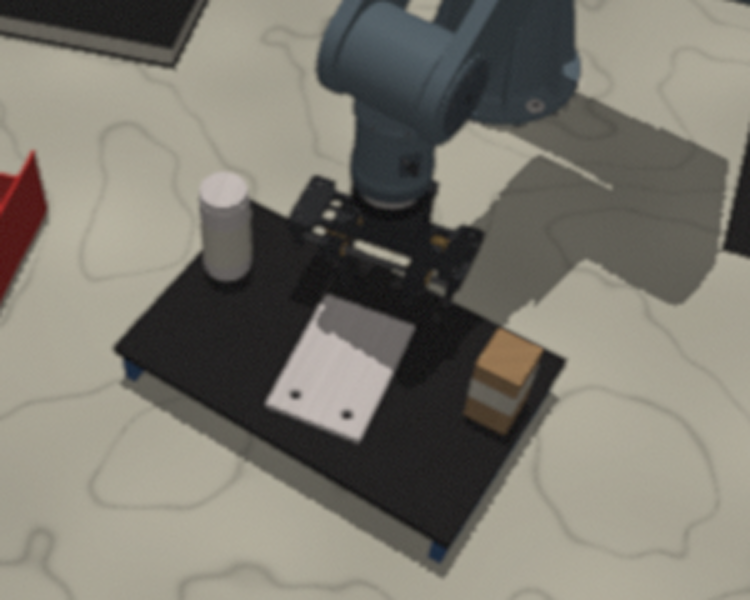

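The wrist is well above the carton, and the gripper body is clear of both bystanders. The plate is at about (340,370) in this crop. Next I'll make contact and start pushing.

Scaled: 0.01 m is 0.2, 0.006 m is 0.12.

Request:
{"api": "shift_gripper", "payload": {"ticks": [[0, 0, 0.03, 0, 0.6], [0.2, 0, 0, 0, 0.6], [0.12, 0, 0, 0, 0.6], [0.08, 0, 0, 0, 0.6], [0.08, 0, 0, 0, 0.6], [0.08, 0, 0, 0, 0.6], [0.08, 0, 0, 0, 0.6]]}}

```text
time: 3.25
eef_pos: [0.4942, -0.011, 0.0726]
tcp_rot: [1.0, -0.027, -0.001, -0.0]
contact_force: [-4.9, 0.9, 3.4]
opening: 0.596
gripper_force: 2.4
```

Request:
{"api": "shift_gripper", "payload": {"ticks": [[0.1, 0, 0, 0.0064, 0.6], [0.1, 0, 0, 0.0064, 0.6], [0.1, 0, 0, 0.0064, 0.6], [0.1, 0, 0, 0.0064, 0.6], [0.1, 0, 0, 0.0064, 0.6], [0.1, 0, 0, 0.0064, 0.6], [0.1, 0, 0, 0.0064, 0.6], [0, 0, 0, 0, 0.6]]}}

```text
time: 4.05
eef_pos: [0.5303, -0.0155, 0.0729]
tcp_rot: [0.995, -0.097, 0.001, 0.0]
contact_force: [0.2, -0.6, 0.6]
opening: 0.603
gripper_force: 0.0
```

```bash
cat > m.py <<'E'
from h import *
k=.64
FP=np.array([.6699976,-.05214539]); n=np.array([np.cos(-.2136),np.sin(-.2136)])
o=readout.get_obs();M=R.from_quat(o['tcp_rot']).as_matrix();y=np.arctan2(M[1,0],M[0,0])
print('t',o['time'],o['eef_pos'],'yaw',y,'F',o['contact_force'])
c=np.array(o['eef_pos'][:2])+.009*M[:2,0]
print('from tool: overhang', (c+.15*M[:2,0]-FP)@n-.001)
im=get_image("top")
cv2.imwrite("pics/m%.0f.png"%(o['time']*100),cv2.resize(im[100:280,100:340,::-1],(800,600),interpolation=cv2.INTER_CUBIC)); print("pics/m%.0f.png"%(o['time']*100))
E
python3 m.py
```

```text
t 4.05 [ 0.53029328 -0.01553914  0.07289114] yaw -0.19528556471678649 F [ 0.15429434 -0.57055814  0.64710326]
from tool: overhang 0.013683908409128174
pics/m405.png
```

View pics/m405.png

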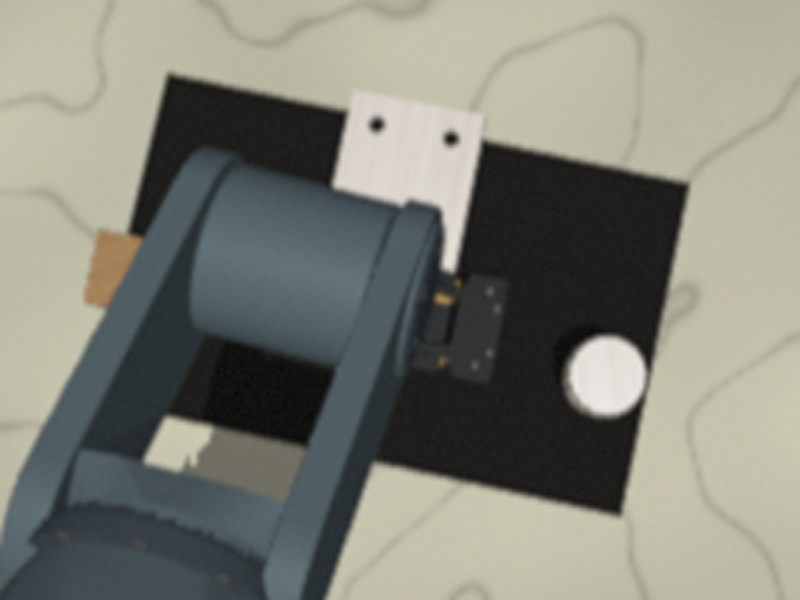

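The plate follows and turns with the fingers. Its front corners are at (352,90) and (485,115), and it overhangs by about 14 mm. I'll push about 23 mm further and then measure precisely.

Scaled: 0.005 m is 0.1, 0.004 m is 0.08, 0.006 rad / 3.1416 = 0.0019.

Request:
{"api": "shift_gripper", "payload": {"ticks": [[0.1, 0, 0, 0.0019, 0.6], [0.1, 0, 0, 0.0019, 0.6], [0.1, 0, 0, 0.0019, 0.6], [0.08, 0, 0, 0, 0.6], [0.08, 0, 0, 0, 0.6], [0, 0, 0, 0, 0.6]]}}

```text
time: 4.7
eef_pos: [0.5525, -0.0201, 0.0728]
tcp_rot: [0.994, -0.106, 0.001, 0.0]
contact_force: [0.2, -0.7, 0.4]
opening: 0.597
gripper_force: 0.0
```

```bash
python3 m.py
```

Create f.py:
```python
from h import *
import sys
# front-edge pixels predicted from tool pose, refined in the image
c=calibration("top"); o=readout.get_obs();M=R.from_quat(o['tcp_rot']).as_matrix()
adj=float(sys.argv[1]) if len(sys.argv)>1 else 0
def pix(p):
    q=R.from_quat(c['rotation']).inv().apply(np.array(p)-c['eye']); return (c['camera_matrix']@(q/q[2]))[:2]
T=np.array(o['eef_pos']); X,Y=M[:,0],M[:,1]; P=lambda x,y:pix(np.r_[(T+(.009+adj+x)*X+y*Y)[:2],.068])
g=gray("top"); FP=np.array([.6699976,-.05214539]); n=np.array([np.cos(-.2136),np.sin(-.2136)])
fr=edge(g,P(.15,-.05),P(.15,.05),.068,"top",.1,.9,4)
rt=edge(g,P(.15,.05),P(.0,.05),.068,"top",.05,.25,4);lf=edge(g,P(.15,-.05),P(.0,-.05),.068,"top",.05,.25,4)
mid=(meet(fr,rt)+meet(fr,lf))/2; a=ang(fr)
print('front yaw',a-np.pi/2,'sides',ang(rt),ang(lf),'mid',mid,'width',np.linalg.norm(meet(fr,rt)-meet(fr,lf)),'overhang raw',(mid-FP)@n,'corr',(mid-FP)@n-.0018)
```

```bash
python3 f.py
```

```text
t 4.7 [ 0.55250617 -0.02010675  0.07282385] yaw -0.2122834416449391 F [ 0.17847418 -0.72313085  0.42599067]
from tool: overhang 0.0363868750601048
pics/m470.png
front yaw -0.2246046 sides -0.1801287 -0.22785568 mid [ 0.70999146 -0.05210134] width 0.09736768 overhang raw 0.039075621195884314 corr 0.03727562119588431
```

The tool pose gives 36.4 mm and the image gives about 37.3 mm. I'll back the hand off for a clear, precise look before the last push.

Scaled: -0.045 m is -0.9, -0.02 m is -0.4.

Request:
{"api": "shift_gripper", "payload": {"ticks": [[-0.4, 0, 0, 0, 0.6], [0, 0, -0.9, 0, 0.6], [0, 0, -0.9, 0, 0.6], [0, 0, -0.9, 0, 0.6], [0, 0, -0.9, 0, 0.6], [-0.9, 0, 0, 0, 0.6], [-0.9, 0, 0, 0, 0.6], [0, 0, 0, 0, 0.6]], "lines": "1,2"}}

```text
time: 5.6
eef_pos: [0.4395, 0.0049, 0.2518]
```

Run:
```python
from h import *
o=readout.get_obs(); print(repr(o['eef_pos']),repr(o['tcp_rot'])); print(calibration("wrist"))
a=get_image("wrist"); b=get_image("top"); c=get_image("scene")
for k,i in (('w',a),('t',b),('s',c)): cv2.imwrite(f"pics/raw_{k}.png",i[:,:,::-1])
v=np.hstack([cv2.resize(a,(400,300)),cv2.resize(b,(400,300))]);v=np.vstack([v,np.hstack([cv2.resize(c,(400,300)),cv2.resize(b[100:280,100:340],(400,300))])])
cv2.imwrite("pics/all.png",v[:,:,::-1])
```

```text
array([0.43953217, 0.00494842, 0.25183346]) array([ 9.94424832e-01, -1.05440694e-01, -1.21456686e-03, -1.98448886e-04])
{'camera_matrix': array([[290.69313679,   0.        , 255.71424748],
       [  0.        , 290.69313679, 189.03411761],
       [  0.        ,   0.        ,   1.        ]]), 'mount': array([[ 2.06681094e-04, -9.61518546e-01, -2.74739954e-01,
         7.16589467e-02],
       [ 9.99999664e-01,  4.16660127e-04, -7.05923588e-04,
        -4.77297989e-04],
       [ 7.93231806e-04, -2.74739716e-01,  9.61518309e-01,
        -1.38613506e-01],
       [ 0.00000000e+00,  0.00000000e+00,  0.00000000e+00,
         1.00000000e+00]])}
```

View pics/all.png

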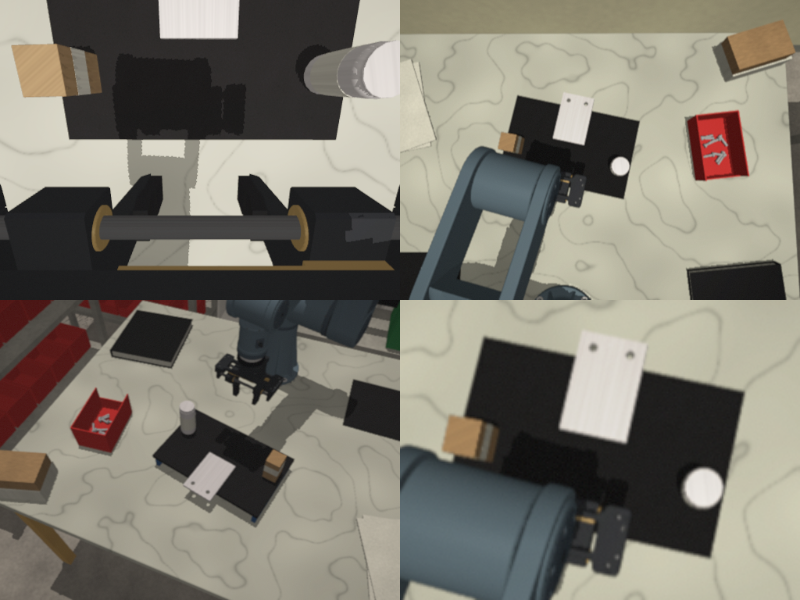

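The plate is now fully visible. In the lower-right panel its corners are about (582,331), (648,345), (628,443) and (560,428). The carton and can are undisturbed. I'll fit the back edge and sides against the black top, where bloom largely cancels.

Create g.py:
```python
from h import *
import sys
x0,y0,yaw=map(float,sys.argv[1:4]); over=float(sys.argv[4])   # expected back mid, plate yaw
c=calibration("top")
def pix(p):
    q=R.from_quat(c['rotation']).inv().apply(np.array(p)-c['eye']); return (c['camera_matrix']@(q/q[2]))[:2]
X=np.array([np.cos(yaw),np.sin(yaw)]);Y=np.array([X[1],-X[0]])
P=lambda x,y:pix(np.r_[np.array([x0,y0])+x*X+y*Y,.068])
g=cv2.GaussianBlur(cv2.imread(sys.argv[5],0),(3,3),0).astype(float)
Q=lambda y:pix(np.r_[np.array([.67,-.0521])+y*np.array([np.sin(-.2136),-np.cos(-.2136)]),.06])
bk=edge(g,P(0,-.05),P(0,.05),.068,"top",.1,.9,4); fr=edge(g,P(.15,-.05),P(.15,.05),.068,"top",.1,.9,4)
rt=edge(g,P(0,.05),P(.15,.05),.068,"top",.08,.6,4); lf=edge(g,P(0,-.05),P(.15,-.05),.068,"top",.08,.6,4)
C=[meet(bk,lf),meet(bk,rt),meet(fr,rt),meet(fr,lf)]; b=(C[0]+C[1])/2; f=(C[2]+C[3])/2
# far edge: away from the plate, both sides
FP=np.array([.6699976,-.05214539]); n=np.array([np.cos(-.2136),np.sin(-.2136)])
print('ang back',ang(bk)-np.pi/2,'front',ang(fr)-np.pi/2,'rt',ang(rt),'lf',ang(lf),'len',np.linalg.norm(f-b),'width',np.linalg.norm(C[0]-C[1]))
print('overhang by back',.15+(b-FP)@n,'front corr',(f-FP)@n-.0018,'back mid',b)
```

```bash
python3 g.py .5613 -.022 -.2123 .037 pics/raw_t.png
```

```text
ang back -0.21351981 front -0.2118032 rt -0.21222854 lf -0.2126776 len 0.15111615 width 0.10162249
overhang by back 0.03781875939062031 front corr 0.03713480891657535 back mid [ 0.56188536 -0.02135966]
```

The estimates agree at 37.4 mm, square within about 0.001 rad, so 7.6 mm remain. I'll return behind the plate and finish the push.

Scaled: 0.045 m is 0.9, 0.03 m is 0.6.

Request:
{"api": "shift_gripper", "payload": {"ticks": [[0.9, 0, 0, 0, 0.6], [0.9, 0, 0, 0, 0.6], [0, 0, 0.9, 0, 0.6], [0, 0, 0.9, 0, 0.6], [0, 0, 0.9, 0, 0.6], [0, 0, 0.6, 0, 0.6], [0, 0, 0.29, 0, 0.6], [0, 0, 0, 0, 0.6]], "lines": "1,2"}}

```text
time: 6.55
eef_pos: [0.5323, -0.0158, 0.0714]
```

```bash
python3 e.py .5601 -.0217 .0727
```

```text
6.55 [ 0.53230072 -0.01577013  0.07143794] yaw -0.21251423183333115 tool delta [ 2.84215302e-02 -6.71068798e-05 -1.32980732e-03] [0.12421258 0.1606077  0.42360951] 0.6008795741983064
```

Scaled: 0.01 m is 0.2, 0.006 m is 0.12.

Request:
{"api": "shift_gripper", "payload": {"ticks": [[0.2, 0, 0, 0, 0.6], [0.12, 0, 0, 0, 0.6], [0.06, 0, 0, 0, 0.6], [0.06, 0, 0, 0, 0.6], [0.06, 0, 0, 0, 0.6], [0.04, 0, 0, 0, 0.6], [0, 0, 0, 0, 0.6]]}}

```text
time: 7.25
eef_pos: [0.5586, -0.0212, 0.0733]
tcp_rot: [0.994, -0.106, 0.0, -0.0]
contact_force: [-2.3, 1.2, 2.3]
opening: 0.599
gripper_force: 1.5
```

```bash
python3 e.py .5601 -.0217 .0727
```

```text
7.25 [ 0.55857726 -0.02122524  0.07334884] yaw -0.2121828266064289 tool delta [0.00158851 0.00014348 0.00064898] [-2.28764506  1.22758351  2.25764959] 0.5990312543655992
```

Scaled: 0.0015 m is 0.03.

Request:
{"api": "shift_gripper", "payload": {"ticks": [[0.03, 0, 0, 0, 0.6], [0, 0, 0, 0, 0.6]], "lines": "1,2"}}

```text
time: 7.45
eef_pos: [0.56, -0.0215, 0.0732]
```

Request:
{"api": "shift_gripper", "payload": {"ticks": [[-0.4, 0, 0, 0, 0.6], [0, 0, -0.9, 0, 0.6], [0, 0, -0.9, 0, 0.6], [0, 0, -0.9, 0, 0.6], [0, 0, -0.9, 0, 0.6], [-0.9, 0, 0, 0, 0.6], [-0.9, 0, 0, 0, 0.6], [0, 0, 0, 0, 0.6]], "lines": "1,2"}}

```text
time: 8.25
eef_pos: [0.4484, 0.003, 0.2523]
```

Run:
```python
from h import *
b=get_image("top"); c=get_image("scene")
cv2.imwrite("pics/raw_t2.png",b[:,:,::-1]); cv2.imwrite("pics/s2.png",cv2.resize(c[60:300,150:450,::-1],(750,600),interpolation=cv2.INTER_CUBIC))
```

```bash
python3 g.py .5693 -.023 -.2123 .045 pics/raw_t2.png
```

```text
ang back -0.20997643 front -0.21172452 rt -0.21257365 lf -0.21254873 len 0.15118127 width 0.10149766
overhang by back 0.04519532458880156 front corr 0.04457650522002946 back mid [ 0.5691273  -0.02277102]
```

View pics/s2.png

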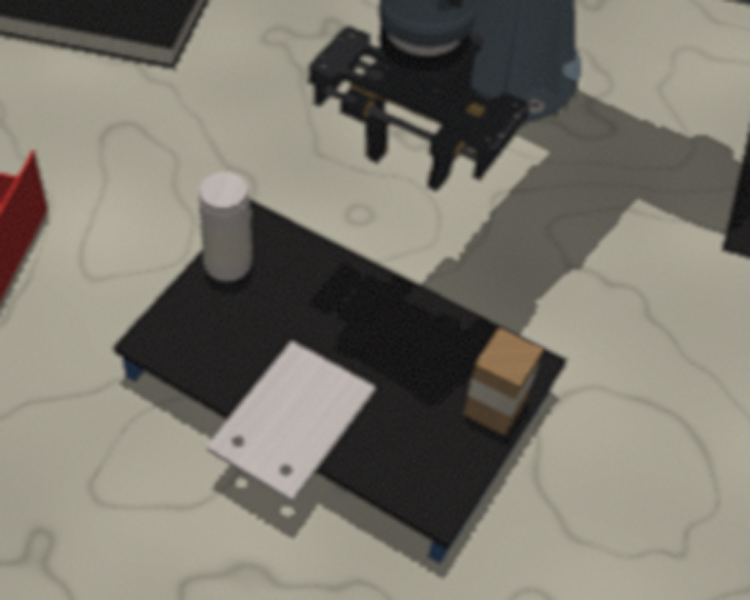

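The plate overhangs by about 44.8 mm and is square within about 0.002 rad. Both holes, at (238,441) and (286,470), are past the edge, and light falls through them. The bystanders are unmoved and the hand is clear, so I'm handing in.

```bash
python3 -c "
from station import robot, readout, get_image, calibration
print(robot.close_job())"
```

```text
the job is handed in; nothing more can be done
None
```

The job is handed in: the plate sticks out about 45 mm past the far edge (44.8 mm by camera), square to within about 0.002 rad; it was only pushed, the can, carton and bin look unmoved, and the hand is clear.

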